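# Hold the lathe's spindle lock in for a chuck change

### The arm

A 6-joint arm with a two-finger parallel gripper is mounted at the origin on the work surface. World frame = base frame: x ahead of the robot, y to its left, z up, the work surface at z = 0. Lengths are in m, angles in rad, forces in N, time in s.
With the tool pointing down it reaches from about 0.35 to 0.975 m from the base axis. Payload 4.9 kg.
Tool frame: the origin (TCP) lies at the very end of the fingers, on their centre line; the grasp point (between the pads) lies 19 mm behind it; z points along the fingers, x is the direction in which the jaws open and shut, and the axes are right-handed (so a half turn about z gives the same grasp; the last joint's range is limited). The gripper opens to 85 mm and grips with 20 to 120 N. Pads are 22 mm wide; open, the fingers measure 114 mm over their backs; the gripper's body (76 mm by 85 mm) begins 54 mm behind the grasp point. The pads swing forward as they close: fully open they stand 13 mm farther back than shut.
Start: joints at [1.119, 0.053, 1.613, -0, 1.476, -0.119], TCP at [0.204, 0.591, 0.231] pointing down, gripper open.
Joint ranges: [-3.01, 3.01], [-1.01, 2.22], [0.06, 2.58], [-1.02, 4.17], [0.09, 2.62], [-3.14, 3.14]. Speed limits (rad/s): [2.57, 2.57, 3.14, 3.14, 3.14, 3.14].

### API

Orientations are given as a rotation vector (axis times angle).
In Python, from station import readout, viewer, ctrl, nets gives the robot as it stands. The module is installed in compiled form; this text tells all that it offers.
- The arm moves only by the tool step_arm, never from a script. Its argument "moves" is a list that holds one entry, the list of rows, each a list of 4 numbers: the shift along the world's x, y, z in cm, then the turn about the world's z in rad. In form: [[[dx, dy, dz, yaw], ...]]. A call has 1 to 10 rows; each row shifts and turns the commanded pose from where the row before left it; what a row does not reach is not made up. A row lasts 1/12 s, in which the tool goes at most 41.7 mm and 7.16 degrees, less where a joint would pass 70% of its speed; a pose out of reach is approached as far as the arm can. A call is refused whole if a number of a shift passes 4.17 or a number of a turn 0.125, either way. A call with a gripper value outside its range is refused whole. "grip" is the closure, from 0 (fully open) to 1 (shut), set as the call begins (left out, the last holds). The fingers move at their own pace and stop on an object; "squeeze" is the grip in N (left out, the last holds). Time passes only in rows, so rows that do not move let the fingers close. It gives the time, the measured TCP pose, the force and the opening at its end, in the units of the state.
- readout.get_obs(): the state, without advancing time (a new reading comes with each control period).
- viewer.get_image(name): name is "scene" or "top" or "wrist"; returns the picture (480x640x3 uint8, blue, green, red); there is no depth.
- viewer.calibration(name): a dict with "camera_matrix" (3x3 intrinsics, pixels), "k1" (the pictures are not rectified: a ray, as slopes to the right and down, at radius r is drawn at 1 + k1 r^2 times it, then the intrinsics apply), "R" (3x3) and "t" (3): a world point X has camera coordinates R X + t. Camera axes: x right, y down, z forward; pixel columns grow to the right and rows downward; lengths in m; the calibration is good to about 2 mm. A picture is of the moment at which its call begins: read the wrist's pose just before it. calibration takes no time and is no camera call; for the wrist camera it gives the pose at the moment of the call.
- ctrl.finish_job(): hands the job in, once; it reports no verdict.
Trained networks look in the newest picture that a camera, given by its name, has taken for a name from the list of things; names that differ only in an ending like _2 or _b are one class to them, and where a whole thing is asked for, a point or a joint stands for the part that bears it (a point fixed in the world has none). Each returns a list of dicts, best first, with "confidence" (0 to 1); they miss things now and then, are a little off and sometimes report something else, mostly with a low value. They report only what shows in the picture. A call takes as long as a camera call.
- nets.masks_of(camera, thing): "region" (480x640 bool, what is visible of it) and "box" ([left, top, right, bottom] in pixels, round what is visible of it).
- nets.pinpoint(camera, thing): "at" ([column, row] in pixels: a listed point, or the origin of a listed thing).
The state is a dict: "t": time; "q": joint angles; "dq": joint speeds; "effort": joint torques, N m; "tool_pos": TCP position; "tool_rot": TCP orientation; "contact_force": force on the tool from outside, world axes, zero at the start; "wrist_torque": the same for the moment, N m; "opening": finger opening in m.
Only numpy, scipy, OpenCV 4.12 (cv2) and the standard library are available. Lean on these libraries where they do the work, as an engineer would, in place of code of your own. Each camera call takes 0.05 s, during which the arm holds its last target. There are 200 camera calls.

### The job

I want to unscrew the chuck from this wood lathe, so lock the spindle for me: swing the crank handle of the handwheel up until it stands straight up and the spindle clicks into its index notch, let go of it, then push the spring-loaded lock button on top of the headstock all the way down with the fingertips. Finish while holding the button fully down with a steady, moderate push, and leave the white ring lying on the headstock and the turned handle standing behind the handwheel where they are.

Things in the scene. Friction and masses are not known exactly. Their poses are not given: they have to be found in the camera images.
- spindle (a joint): Spindle angle, rad (handwheel, crank and chuck turn together). 0 = crank straight up, in the index notch, lock hole under the button; negative = crank leans to the lathe's front (-x); starts at -1.15 to -0.55. Light drag (about 1 N at the crank); from -0.39 to -0.18 a sprung ball resists with about 8 N, then it snaps into the notch, which centres it at 0 against 6 N; past +0.18 it snaps out.
- crank_grip (a point): Centre of the crank handle, a black cylinder 18 mm thick, 56 mm long, standing out from the handwheel along lathe y, its near end 3 mm from the wheel's rim. It moves on a circle of 50 mm radius about the spindle axis in the lathe's x-z plane and spins freely on its own pin. Only its position is of use.
- wheel_centre (a point): Centre of the handwheel, on the spindle axis, 200 mm above the bench; fixed. Its frame is the lathe's: x to the rear, away from the robot, y out of the handwheel end, z up. Handwheel: dark steel disc 132 mm wide, 16 mm thick, on the left end of the headstock (green casting 140 x 170 mm, top at 255 mm). Lock button 110 mm towards -y; chuck and bed beyond.
- pin_top (a point): Centre of the top face of the lock button: a black round head 30 mm wide, 10 mm thick, on a steel guide in the middle of the headstock's top; the face is 287 mm above the bench when up and moves with the button. The two small brass oil cups (12 mm) 71 mm away are not buttons.
- lock_pin (a joint): How far the lock button is pressed, m: 0 = up, 0.012 = fully down on its guide (hard stop). The spring takes 2.4 N to start, 7.2 N at the bottom, and lifts the button when let go. If the spindle is not in its notch the pin meets solid metal after 4 mm.
- white_ring: white ring 30 mm in diameter, 14 mm high, lying loose on the headstock's top about 65 mm from the lock button, towards its rear chuck-end corner; origin at its underside. Leave it.
- turned_handle: turned wooden handle 38 mm in diameter, 122 mm high, standing on the bench behind the handwheel; origin at its underside. Leave it.

How it is judged:
On the way, in this order (a step that is already met when the one before it is completed fails the run):
1. the spindle is clicked into its index notch, crank handle straight up within 5 degrees, with the lock button up and the handle let go (value of joint spindle between -0.09 and 0.09 rad and value of joint lock_pin below 0.003 m and contact force between the fingers and crank below 0.1 N), for 0.2 s.
2. the lock button is pressed home into the spindle's lock hole (value of joint lock_pin above 0.01 m and value of joint spindle between -0.12 and 0.12 rad), for 0.3 s.
At the end, for the whole second after the job is handed in: The fingers are holding the lock button at least 10 of its 12 mm down, with 3 to 40 N on it, and the spindle stands in its notch with the crank handle straight up within 7 degrees (all of step 2 and contact force between the fingers and lock_pin between 3 and 40 N); the arm keeps its last pose, push and grip.
It fails at once if the white ring or the turned handle is pushed more than 30 mm (distance of any of white_ring, turned_handle from where it was at the start of the episode above 0.03 m).
It also fails if it takes over 40 s, if anything falls off the work surface, if the arm or the gripper's body presses on something with over 40 N, if the wrist force passes 120 N, or if a joint passes its speed limit or range.

## Working session

There is one attempt and no reset: what is moved stays moved. The work goes in short steps, Python scripts to look and compute and a tool call to move; the robot and the scene stay as the last step left them, time stands still between calls to the robot, and variables do not carry over. Pictures are saved under pics/ and viewed, about 8 in all and at most 12, crops included, and the job is handed in when it is done.

Besides the shell and the picture viewer there is one more tool, called after "Call:" by a JSON object that holds its "op" and its "data", one argument or row to a line. step_arm: Moves the arm, as the interface text tells. Its arguments: {"type":"object","properties":{"moves":{"type":"array","items":{"type":"array","items":{"type":"array","items":{"type":"number"}}}},"grip":{"type":"number"},"squeeze":{"type":"number"}},"required":["moves"]}

```bash
mkdir -p pics
cat > h.py <<'E'
import numpy as np, cv2
from station import readout, viewer, ctrl, nets
def ray(cam,px,c=None):
    c=c or viewer.calibration(cam); K=np.array(c["camera_matrix"]);R=np.array(c["R"]);t=np.array(c["t"])
    d=cv2.undistortPoints(np.array([[px]],float),K,np.array([c["k1"],0,0,0.]))[0,0]
    # k1 model: distorted = (1+k1 r^2)*undist, same as OpenCV
    return -R.T@t, R.T@np.array([d[0],d[1],1])
def atz(cam,px,z):
    o,d=ray(cam,px); return o+d*(z-o[2])/d[2]
def tri(obs):
    A=np.zeros((3,3));b=np.zeros(3)
    for o,d in obs:
        d=d/np.linalg.norm(d);P=np.eye(3)-np.outer(d,d);A+=P;b+=P@o
    X=np.linalg.solve(A,b)
    return X,[float(np.linalg.norm((np.eye(3)-np.outer(d,d)/(d@d))@(X-o))) for o,d in obs]
E
cat > a.py <<'E'
from h import *
for cam in ["scene","top"]:
    im=viewer.get_image(cam); cv2.imwrite(f"pics/{cam}1.png",im)
R={}
for th in ["crank_grip","wheel_centre","pin_top","white_ring","turned_handle"]:
    for cam in ["scene","top"]:
        r=nets.pinpoint(cam,th)
        print(th,cam,[(np.round(x["at"],1).tolist(),round(x["confidence"],2)) for x in r[:3]])
        if r: R.setdefault(th,[]).append(ray(cam,r[0]["at"]))
    if len(R.get(th,[]))==2: print("  ",tri(R[th]))
print(readout.get_obs())
E
python3 a.py
```

```text
crank_grip scene [([279.1, 154.4], 0.65)]
crank_grip top [([321.7, 320.5], 0.69)]
   (array([0.46684128, 0.19700503, 0.21488438]), [0.0037329552608453215, 0.0037329552608453137])
wheel_centre scene [([257.8, 189.7], 0.64)]
wheel_centre top [([350.1, 291.7], 0.62)]
   (array([0.51371825, 0.15739319, 0.20243997]), [0.0027420139648397885, 0.002742013964839789])
pin_top scene [([312.8, 328.7], 0.61), ([158.9, 149.8], 0.59)]
pin_top top [([425.4, 288.1], 0.74)]
   (array([0.58115056, 0.10839307, 0.00840494]), [0.11866868617449347, 0.11866868617449343])
white_ring scene [([118.5, 196.6], 0.77)]
white_ring top [([454.2, 266.0], 0.62)]
   (array([ 0.54645791, -0.00578003,  0.2567928 ]), [0.001615175492283076, 0.00161517549228296])
turned_handle scene [([310.7, 329.3], 0.78)]
turned_handle top [([310.9, 244.4], 0.54)]
   (array([0.62920347, 0.21701418, 0.00258552]), [0.0026528843499882796, 0.002652884349988203])
{'t': 0.6, 'q': array([ 1.11901253e+00,  5.26775266e-02,  1.61286922e+00, -1.00194481e-05,
        1.47595765e+00, -1.19005470e-01]), 'dq': array([-0.00015173,  0.00252258, -0.00061337, -0.00109061, -0.00198475,
        0.00098653]), 'effort': array([-5.88958737e-04, -3.93412364e+01, -3.70232928e+01, -8.75352953e-05,
        7.34226232e-04, -2.45650327e-06]), 'tool_pos': array([0.204177  , 0.59071504, 0.23133593]), 'tool_rot': array([-2.55865408e+00, -1.82282277e+00, -1.29171028e-04]), 'contact_force': array([-0.19450854,  0.14271143, -1.08716787]), 'wrist_torque': array([-0.04253574, -0.03870455,  0.02641658]), 'opening': 0.08556504378731612}
```

Run:
```python
from h import *
print(tri([ray("scene",[158.9,149.8]),ray("top",[425.4,288.1])]))
print("pin@z",atz("top",[425.4,288.1],.287),atz("scene",[158.9,149.8],.287))
print("ring@z",atz("top",[454.2,266.0],.255),"wheel",atz("top",[350.1,291.7],.2))
a=cv2.imread("pics/scene1.png");b=cv2.imread("pics/top1.png")
A=cv2.resize(a[80:400,40:440],(800,640))[:600];cv2.imwrite("pics/s2.png",A)
B=cv2.resize(b[180:400,260:520],(780,660))[:600];cv2.imwrite("pics/t2.png",B)
```

```text
(array([0.50857611, 0.0485101 , 0.29142652]), [0.0002152741106156539, 0.000215274110615654])
pin@z [0.50905721 0.04790162 0.287     ] [0.50440467 0.04723874 0.287     ]
ring@z [ 0.5465426  -0.00455321  0.255     ] wheel [0.51392303 0.15450931 0.2       ]
```

View pics/s2.png

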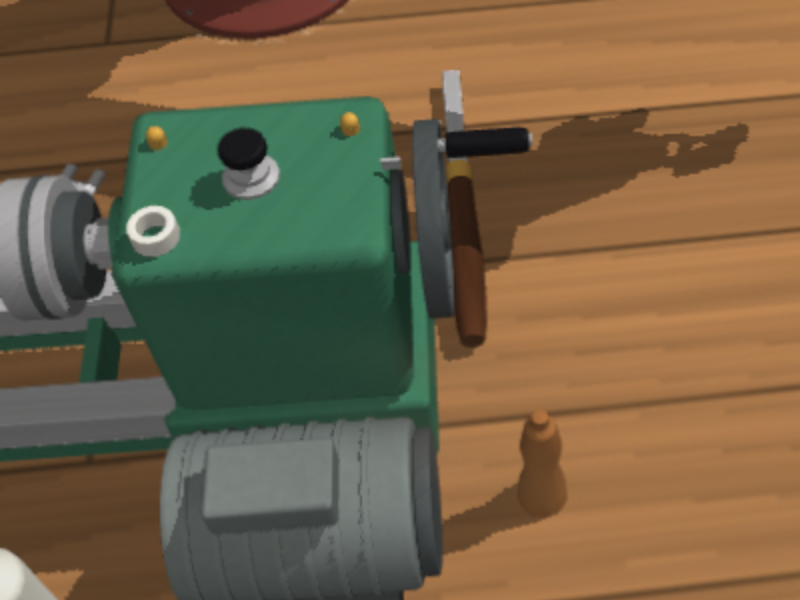

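View pics/t2.png

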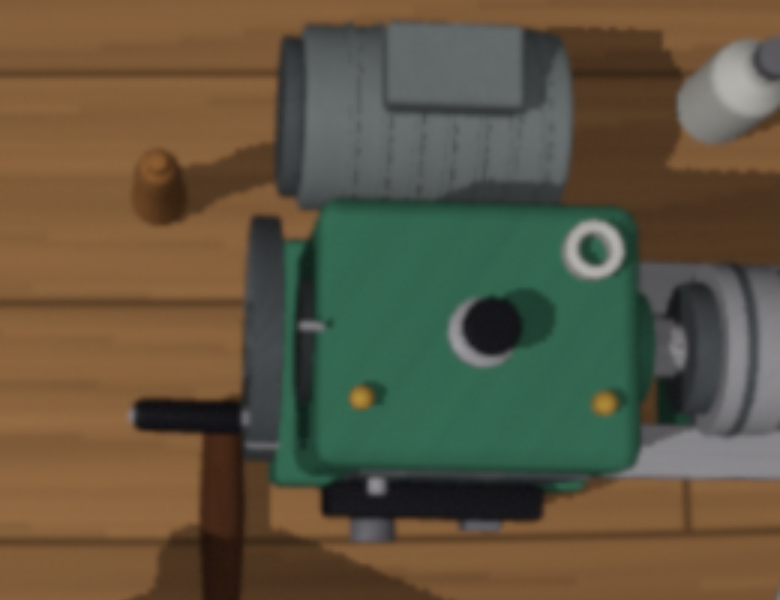

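The scene view shows the headstock with the black button at about (159,150) in the full image. The ring is at (117,195), the crank sticks out at about (280,150), and the wooden handle is at (311,320). A chisel-like tool passes near the crank. It isn't on the list, so I'll find where it is before approaching.

Run:
```python
from h import *
b=cv2.imread("pics/top1.png")
cv2.imwrite("pics/t3.png",cv2.resize(b[300:480,220:460],(800,600)))
for n,p in dict(bot=(277,252),ferr=(269,165),tip=(267,116)).items():
    print(n,[np.round(atz("scene",p,z),3).tolist() for z in (0,.1,.2)])
for n,p in dict(a=(334,323),b=(333,380)).items():
    print(n,[np.round(atz("top",p,z),3).tolist() for z in (0,.1,.2)])
for c in("top","scene"): print(ray(c,(320,240)))
# crank ends in top view (z~.22)
print(atz("top",(260+133/3,180+413/3),.22),atz("top",(260+245/3,180+417/3),.22))
# headstock front/rear top edges
for p in [(322,470),(632,470),(325,203),(630,207),(248,220),(248,455),(281,220),(280,455)]: print(p,atz("top",(260+p[0]/3,180+p[1]/3),.25 if p[0]>300 else .2))
```

```text
bot [[0.484, 0.176, 0.0], [0.549, 0.177, 0.1], [0.613, 0.177, 0.2]]
ferr [[0.298, 0.177, 0.0], [0.385, 0.178, 0.1], [0.471, 0.178, 0.2]]
tip [[0.176, 0.183, 0.0], [0.277, 0.182, 0.1], [0.377, 0.182, 0.2]]
a [[0.474, 0.175, 0.0], [0.469, 0.178, 0.1], [0.464, 0.181, 0.2]]
b [[0.365, 0.178, 0.0], [0.369, 0.181, 0.1], [0.374, 0.183, 0.2]]
(array([0.41306925, 0.20805537, 1.14397289]), array([ 0.19346604, -0.00554018, -0.98111962]))
(array([1.0343363 , 0.18159613, 0.85311339]), array([-0.55071448,  0.06474189, -0.8322362 ]))
[0.4711998  0.22798974 0.22      ] [0.46881386 0.16944175 0.22      ]
(322, 470) [0.43997538 0.13209073 0.25      ]
(632, 470) [ 0.43753611 -0.0270047   0.25      ]
(325, 203) [0.57694927 0.12806081 0.25      ]
(630, 207) [ 0.57405903 -0.03237326  0.25      ]
(248, 220) [0.57687635 0.165802   0.2       ]
(248, 455) [0.44977953 0.16721361 0.2       ]
(281, 220) [0.57679959 0.14780898 0.2       ]
(280, 455) [0.44964801 0.15014802 0.2       ]
```

View pics/t3.png

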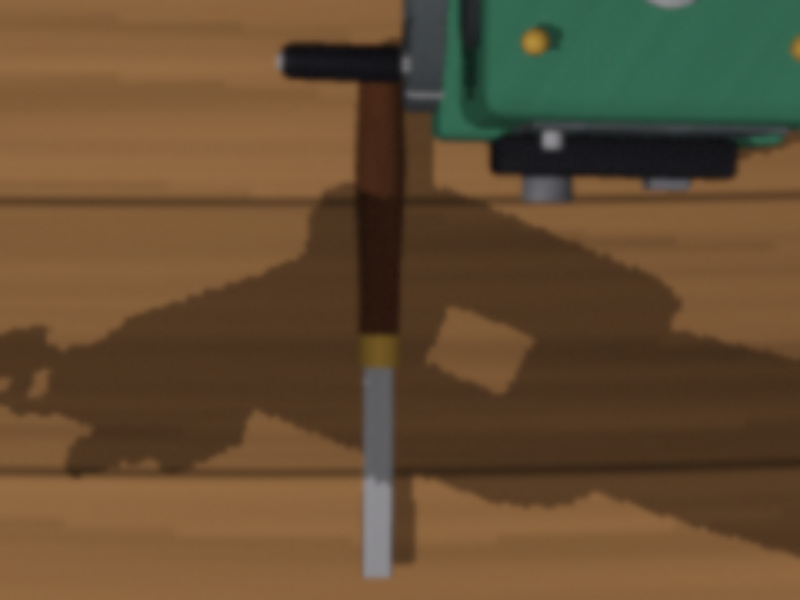

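Call:
{"op": "step_arm", "data": {
  "moves": [
    [[1.33,-1.9,1.0,-0.0625],[1.33,-1.9,1.0,-0.0625],[1.33,-1.9,1.0,-0.0625],[1.33,-1.9,1.0,-0.0625],[1.33,-1.9,1.0,-0.0625],[1.33,-1.9,1.0,-0.0625],[1.33,-1.9,1.0,-0.0625],[1.33,-1.9,1.0,-0.0625],[1.33,-1.9,1.0,-0.0625],[1.33,-1.9,1.0,-0.0625]]
  ],
  "grip": 0.4
}}

```text
t: 1.43
tool_pos: [0.3376, 0.3997, 0.332]
tool_rot: [-2.996, -0.944, -0.001]
contact_force: [0.3, -0.6, -0.1]
opening: 0.051
```

Call:
{"op": "step_arm", "data": {
  "moves": [
    [[1.33,-1.9,0,-0.0625],[1.33,-1.9,0,-0.0625],[1.33,-1.9,0,-0.0625],[1.33,-1.9,0,-0.0625],[1.33,-1.9,0,-0.0625],[1.33,-1.9,0,-0.0625],[1.33,-1.9,0,-0.0625],[1.33,-1.9,0,-0.0625],[1.33,-1.9,0,-0.0625],[1.33,-1.9,0,-0.0625]]
  ]
}}

```text
t: 2.27
tool_pos: [0.4707, 0.2097, 0.3315]
tool_rot: [-3.141, 0.024, -0.001]
contact_force: [-0.9, 0.2, -0.7]
opening: 0.051
```

Call:
{"op": "step_arm", "data": {
  "moves": [
    [[0,0,0,0],[0,0,0,0]]
  ]
}}

```text
t: 2.43
tool_pos: [0.4705, 0.2101, 0.3312]
tool_rot: [-3.141, 0.021, 0.001]
contact_force: [1.3, 0.3, -0.1]
opening: 0.0512
```

```bash
cat > w.py <<'E'
from h import *
import sys
from scipy.spatial.transform import Rotation as Ro
o=readout.get_obs(); print(o["t"],o["tool_pos"].round(4),Ro.from_rotvec(o["tool_rot"]).as_matrix().round(3).tolist(),o["contact_force"].round(2),o["opening"])
im=viewer.get_image("wrist"); cv2.imwrite(f"pics/{sys.argv[1]}.png",im)
for th in sys.argv[2:]:
    th,z=th.split("=")
    for x in nets.pinpoint("wrist",th)[:2]: print(th,np.round(x["at"]),round(x["confidence"],2),atz("wrist",x["at"],float(z)).round(4))
E
python3 w.py w1 crank_grip=0.223 wheel_centre=0.2 pin_top=0.287
```

```text
2.4333 [0.4705 0.2101 0.3312] [[1.0, -0.013, -0.0], [-0.013, -1.0, 0.0], [-0.0, -0.0, -1.0]] [ 1.25  0.34 -0.12] 0.0511763675133925
crank_grip [313. 242.] 0.69 [0.4689 0.203  0.223 ]
wheel_centre [362. 277.] 0.55 [0.5122 0.1625 0.2   ]
```

View pics/w1.png

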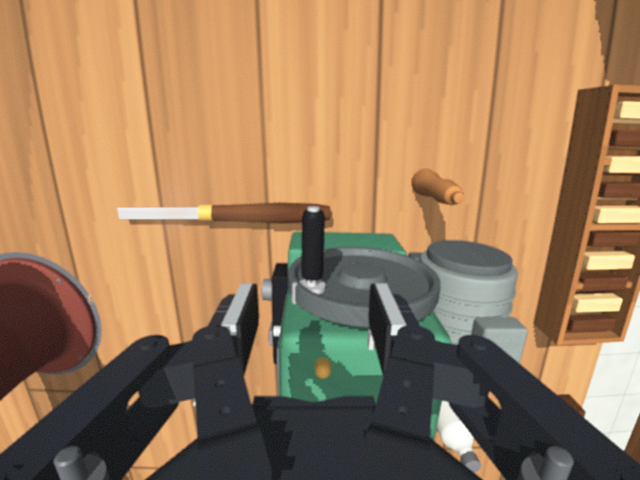

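The crank lies between the open fingers at (313,242), which puts it at x≈0.469, y≈0.202. The chisel lies flat on the bench, so it's clear. I'll go down and grip the crank.

Call:
{"op": "step_arm", "data": {
  "moves": [
    [[0,0,-3,0],[0,0,-3,0],[-0.1,0,-2.5,0],[0,0,-2,0],[0,0,-1.0,0],[0,0,-1.0,0],[0,0,0,0]]
  ]
}}

```text
t: 3.22
tool_pos: [0.4682, 0.2109, 0.2046]
tool_rot: [3.141, -0.017, -0.004]
contact_force: [-0.6, -0.4, -0.3]
opening: 0.051
```

Call:
{"op": "step_arm", "data": {
  "moves": [
    [[0,0,0,0],[0,0,0,0],[0,0,0,0],[0,0,0,0],[0,0,0,0]]
  ],
  "grip": 1,
  "squeeze": 40
}}

```text
t: 3.63
tool_pos: [0.4697, 0.211, 0.2076]
tool_rot: [-3.14, 0.019, -0.003]
contact_force: [-0.8, 1.6, 1.8]
opening: 0.0164
```

Call:
{"op": "step_arm", "data": {
  "moves": [
    [[0.22,0,0.33,0],[0.22,0,0.33,0],[0.25,0,0.28,0],[0.26,0,0.27,0],[0.3,0,0.24,0],[0.3,0,0.24,0],[0,0,0,0]]
  ]
}}

```text
t: 4.22
tool_pos: [0.4851, 0.2105, 0.2257]
tool_rot: [3.141, -0.019, 0.0]
contact_force: [-6.7, -0.1, 6.8]
opening: 0.0165
```

Call:
{"op": "step_arm", "data": {
  "moves": [
    [[0.38,0,0.35,0],[0.38,0,0.3,0],[0.35,0,0.17,0],[0.34,0,0.13,0],[0.37,0,0.1,0],[0.36,0,0.08,0],[0.38,0,0.04,0],[0.37,0,0.02,0],[0,0,0,0]]
  ]
}}

```text
t: 4.97
tool_pos: [0.5148, 0.2095, 0.2356]
tool_rot: [3.139, -0.02, 0.0]
contact_force: [-1.4, -6.6, 3.3]
opening: 0.0165
```

Call:
{"op": "step_arm", "data": {
  "moves": [
    [[0,0,0,0],[0,0,0,0],[0,0,0,0],[0,0,0,0]]
  ],
  "grip": 0.4
}}

```text
t: 5.3
tool_pos: [0.514, 0.2109, 0.2348]
tool_rot: [-3.141, 0.018, -0.0]
contact_force: [0.6, 0.3, -0.4]
opening: 0.0514
```

Call:
{"op": "step_arm", "data": {
  "moves": [
    [[0,0,2,0],[0,0,3,0],[0,0,4,0],[0,0,2,0],[0,0,0,0]]
  ]
}}

```text
t: 5.72
tool_pos: [0.516, 0.2115, 0.3524]
tool_rot: [-3.138, 0.018, -0.017]
contact_force: [-0.6, -0.5, 0.8]
opening: 0.0511
```

```bash
python3 w.py w2 crank_grip=0.25 pin_top=0.287 wheel_centre=0.2
python3 - <<'E'
from h import *
R={}
ims={c:viewer.get_image(c) for c in("scene","top")}
for th in ("crank_grip","pin_top"):
    L=[]
    for c in ims:
        r=nets.pinpoint(c,th); print(th,c,[(np.round(x["at"],1).tolist(),round(x["confidence"],2)) for x in r[:3]])
        if r:L.append(ray(c,r[0]["at"]))
    if len(L)==2: print(tri(L))
cv2.imwrite("pics/s4.png",cv2.resize(ims["scene"][80:240,80:300],(800,582)))
E
```

```text
5.7167 [0.516  0.2115 0.3524] [[1.0, -0.012, 0.011], [-0.012, -1.0, 0.003], [0.011, -0.003, -1.0]] [-0.62 -0.52  0.75] 0.0511272409586644
crank_grip [309. 251.] 0.87 [0.5108 0.2003 0.25  ]
wheel_centre [308. 270.] 0.75 [0.5069 0.1636 0.2   ]
crank_grip scene [([281.7, 168.2], 0.79)]
crank_grip top []
pin_top scene [([157.7, 148.8], 0.65)]
pin_top top [([426.2, 286.3], 0.79)]
(array([0.51073607, 0.04802946, 0.29566938]), [0.00021100875872858722, 0.00021100875872860126])
```

View pics/s4.png

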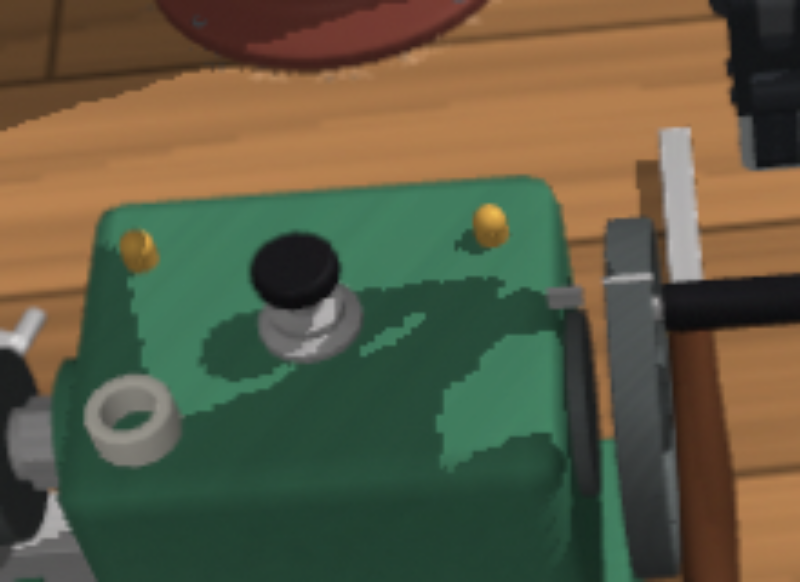

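The indicator and wheel mark line up, and the crank stands upright at x≈0.511 over the wheel centre. The button is up and no finger is touching the crank. Next I'll shut the gripper and move over the button.

Call:
{"op": "step_arm", "data": {
  "moves": [
    [[-0.1,-2,0,0],[-0.1,-3,0,0],[-0.1,-3,0,0],[-0.1,-3,0,0],[-0.1,-3,0,0],[-0.1,-2.2,0,0],[0,0,0,0],[0,0,0,0]]
  ],
  "grip": 1
}}

```text
t: 6.88
tool_pos: [0.5079, 0.048, 0.3449]
tool_rot: [-3.141, 0.022, 0.0]
contact_force: [0.5, 0.7, 0.5]
opening: -0.0
```

Call:
{"op": "step_arm", "data": {
  "moves": [
    [[0,0,-2,0],[0,0,-2,0],[0,0,-0.8,0],[0,0,0,0],[0,0,0,0]]
  ]
}}

```text
t: 7.3
tool_pos: [0.5078, 0.0494, 0.2969]
tool_rot: [-3.141, 0.017, 0.001]
contact_force: [-0.0, -0.6, 0.4]
opening: -0.0
```

```bash
python3 w.py w3 pin_top=0.287
python3 - <<'E'
from h import *
i=viewer.get_image("scene");w=cv2.imread("pics/w3.png")
a=cv2.resize(i[60:240,80:260],(400,400));b=cv2.resize(w[180:480,170:470],(400,400))
cv2.imwrite("pics/c5.png",np.hstack([a,b]))
E
```

```text
7.3 [0.5078 0.0494 0.2969] [[1.0, -0.011, -0.001], [-0.011, -1.0, 0.0], [-0.001, -0.0, -1.0]] [-0.   -0.62  0.44] -1.069233783489064e-06
pin_top [315. 288.] 0.56 [0.5088 0.049  0.287 ]
```

View pics/c5.png

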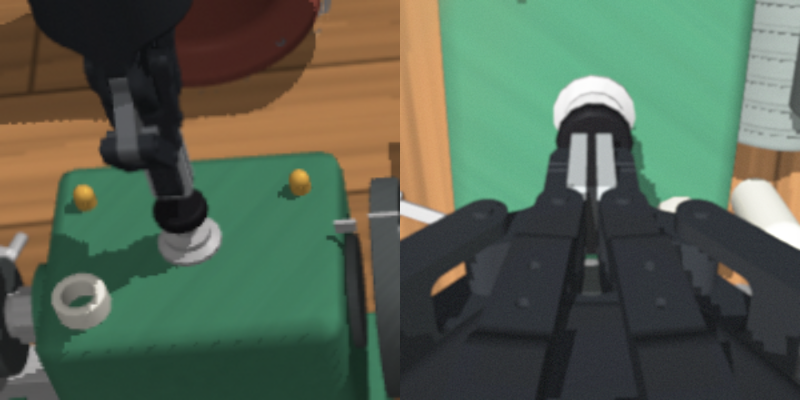

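The shut fingertips are centred about 10 mm above the black head, and the ring is clear of them. Pressing now.

Call:
{"op": "step_arm", "data": {
  "moves": [
    [[0.1,0,-0.5,0],[0,0,-0.4,0],[0,0,-0.3,0],[0,0,-0.3,0],[0,0,-0.3,0],[0,0,-0.3,0],[0,0,0,0],[0,0,0,0]]
  ]
}}

```text
t: 8.12
tool_pos: [0.5093, 0.0487, 0.2771]
tool_rot: [-3.141, 0.019, -0.002]
contact_force: [-0.4, 0.2, 5.5]
opening: 0.0
```

Call:
{"op": "step_arm", "data": {
  "moves": [
    [[0,0,-0.2,0],[0,0,-0.2,0],[0,0,-0.1,0],[0,0,0,0],[0,0,0,0]]
  ]
}}

```text
t: 8.53
tool_pos: [0.5095, 0.0487, 0.2749]
tool_rot: [3.141, -0.019, 0.005]
contact_force: [-5.5, 0.9, 13.2]
opening: -0.0003
```

Call:
{"op": "step_arm", "data": {
  "moves": [
    [[0,0,-0.05,0],[0,0,0,0],[0,0,0,0],[0,0,0,0],[0,0,0,0],[0,0,0,0]]
  ]
}}

```text
t: 9.03
tool_pos: [0.5095, 0.0487, 0.2749]
tool_rot: [3.141, -0.019, 0.005]
contact_force: [-6.7, 0.3, 15.4]
opening: -0.0001
```

Run:
```python
from h import *
i=viewer.get_image("scene");cv2.imwrite("pics/s6.png",cv2.resize(i[60:260,60:330],(800,592)))
print(nets.pinpoint("scene","white_ring")[:1],nets.pinpoint("scene","turned_handle")[:1])
o=readout.get_obs();print(o["t"],o["tool_pos"],o["contact_force"])
```

```text
[{'at': [115.9, 195.1], 'confidence': 0.79}] [{'at': [311.4, 330.8], 'confidence': 0.93}]
9.1833 [0.50949101 0.04872126 0.27491242] [-5.98059629  0.61924734 15.24757361]
```

View pics/s6.png

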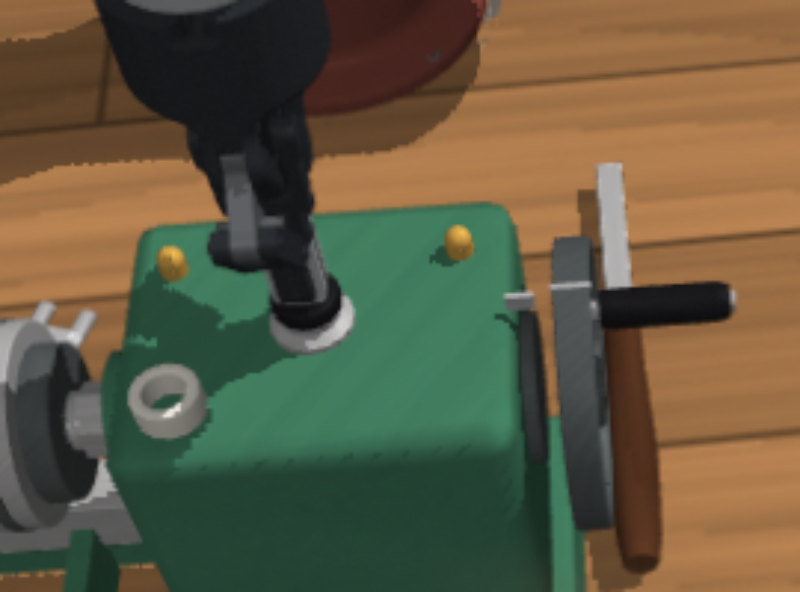

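The button is down on its guide (310,305), the crank is upright, and the ring (165,400) is where it was. The push is a steady 15 N, so I'm handing in.

```bash
python3 -c "
from h import *
print(ctrl.finish_job())"
```

```text
the job is handed in; nothing more can be done
None
```

The spindle is locked: I swung the crank up into the index notch, let go of it, then pressed the lock button fully down with shut fingertips. I handed the job in at about 9.2 s with the arm holding that push; the hand-in gives no verdict.

- **Button:** the fingertips stopped at z = 0.2749 m, about 12 mm below the raised button face. That is past the 4 mm where the pin would block if the spindle were out of its notch. The push was steady at about 15 N down, with about 6 N sideways, inside the 3 to 40 N limit.
- **Crank:** after release, the crank measured x ≈ 0.511 m against a wheel centre of about 0.507 to 0.513 m. The wheel mark lined up with the pointer. I couldn't read the spindle angle directly, so I judged it upright from the pictures and from the pin going fully in.
- **White ring and turned handle:** both were within about 3 pixels of where they started in the scene camera, so neither moved noticeably.
- **Disagreements:** the network's first find for the button in the scene view was actually the turned handle, so I used its second. Triangulating the button's height gave 4 to 9 mm too much, so I used the stated 287 mm.

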